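# Unload the finished plate from the PCR machine onto the pile of finished plates

### The job

The run is finished: lift the sealed plate out of the PCR machine's open drawer, keeping it level, and lower it gently onto the pile of finished plates in the blue tray, squared up with the pile and letting go only once you feel it resting there. Then slide the empty drawer fully shut without slamming it, and leave the other things on the bench where they are.

Things in the scene. Friction and masses are not known exactly. Their poses are not given: they have to be found in the camera images.
- plate_center (a point): Centre (half-way up) of the loose white sealed 48-well plate: 84 mm long (its x), 66 wide (its y), 20 high (z up), 30 to 55 g; a rigid deck with a skirt, hollow below. It starts on the drawer's block, long side along the drawer's travel. Grip it across its 66 mm width; fingertips reaching below its lower edge would strike the pile when it is set down.
- cycler: White and blue PCR machine, fixed: 270 mm wide, 460 mm deep, 400 mm high. Origin on the bench under the middle of its front; its x points into the machine (the front faces -x), z up. The front above the drawer slot (from 170 mm up) stands at x = 0 and slopes back from 210 mm up.
- drawer (a joint): Drawer: 0 fully shut, 0.15 m open as at the start (end stop); slides open along the machine's -x, about 3 N of friction, no latch, stays where left. On its black deck a metal block, 70 x 52 mm, carries the plate and reaches 17 mm up inside the plate's skirt: lift the plate straight up 20 mm first. The skirt hangs 12 mm above the deck.
- drawer_front (a point): Point on the outer face of the drawer's white front cover, mid-width, 25 mm below its top edge; moves with the drawer. Cover 190 mm wide, 16 thick, from 73 to 148 mm above the bench; the face looks along the machine's -x and stands 60 mm in front of the machine when shut, 210 when open. The plate's centre starts 100 mm behind this face.
- blue_tray: Blue tray, fixed, 114 mm (its x) by 96 mm (its y), rim 20 mm high, origin under its centre on the bench, z up. In its middle stands a firm pile of finished plates like the loose one, 84 mm along the tray's x and 66 along its y, level, on a foam liner that gives about 1 mm per 6 N. The pile's height is not known: its top lies anywhere from 35 to 90 mm above the bench.
- yellow_tray: The same tray in yellow, with a pile of unused grey plates of another unknown height (35 to 90 mm). Not to be used. Origin under its centre.
- tube_rack: Bystander: loose green rack of small tubes, 100 x 56 mm, 53 mm high; origin under its centre.
- reagent: Bystander: loose amber jar with a blue cap, 44 mm across, 75 mm high; origin under its centre.
- phone: Bystander: loose black mobile phone lying flat, 148 x 72 x 8 mm; origin under its centre.
There are look-alikes about, which are no part of the job. What is meant by the part that bears plate_center is not black, and is the larger of those in its own colour.

How it is judged:
By the outcome, as a careful person would: the job done as asked, in the order asked, and still so for the second after the job is handed in, with the robot touching nothing.
It also fails if it takes over 64 s, if anything falls off the work surface, if the arm or the gripper's body presses on something with over 40 N, if the wrist force passes 120 N, or if a joint passes its speed limit or range.

### The arm

A 6-joint arm with a two-finger parallel gripper is mounted at the origin on the work surface. World frame = base frame: x ahead of the robot, y to its left, z up, the work surface at z = 0. Lengths are in m, angles in degrees, forces in N, time in s.
With the tool pointing down it reaches from about 0.25 to 0.725 m from the base axis. Payload 9.7 kg.
Tool frame: the origin (TCP) lies at the very end of the fingers, on their centre line; the grasp point (between the pads) lies 19 mm behind it; z points along the fingers, y is the direction in which the jaws open and shut (so a half turn about z gives the same grasp; the last joint's range is limited). The gripper opens to 85 mm and grips with 20 to 120 N. Pads are 22 mm wide; open, the fingers measure 114 mm over their backs; the gripper's body (76 mm by 85 mm) begins 54 mm behind the grasp point. The pads swing forward as they close: fully open they stand 13 mm farther back than shut.
Start: joints at [75.459, 4.979, 10.078, 95.1, 0, 90], TCP at [0.138, 0.532, 0.206] pointing down, gripper open.
Joint ranges: [-179.16, 179.16], [-48.56, 103.87], [-65.8, 70.77], [-126.05, 130.52], [-82.76, 87.17], [-180, 180]. Speed limits (degrees/s): [127.2, 127.2, 147.25, 180, 180, 180].

### API

Orientations are given as [roll, pitch, yaw] about the fixed x, y, z axes, in that order (R = Rz(yaw) Ry(pitch) Rx(roll)).
In Python, from workcell import bot gives the robot as it stands.
- The arm moves only by the shell command python3 -m pendant 'ROWS' [FORCE]. ROWS is JSON, a list that holds one entry, the list of rows, each a list of 7 numbers: the shift along the tool's x, y, z in cm, then the turn, a rotation vector about the tool's x, y, z in rad, then the opening in per cent of the stroke, from 0 (shut) to 100 (fully open). In form: [[[dx, dy, dz, ax, ay, az, gripper], ...]]. A call has 1 to 5 rows; each row shifts and turns the pose as measured when the row begins, along the tool's axes as they then stand; what a row does not reach is not made up. A row lasts 1/12 s, in which the tool goes at most 41.7 mm and 7.16 degrees, less where a joint would pass 70% of its speed; a pose out of reach is approached as far as the arm can. A call with a gripper value outside its range is refused whole. The fingers move at their own pace and stop on an object; FORCE is the grip in N (left out, the last holds). Time passes only in rows, so rows that do not move let the fingers close. It gives the time, the measured TCP pose, the force and the opening at its end, in the units of the state.
- bot.get_obs(): the state, without advancing time (a new reading comes with each control period).
- bot.camera(name): name is "side" or "top" or "wrist"; returns the picture (420x560x3 uint8, red, green, blue); there is no depth.
- bot.get_calibration(name): a dict with "intrinsics" (3x3 intrinsics, pixels), "pose" (4x4, takes a point from camera to world coordinates); the wrist camera has in their place "T_tool_cam" (4x4, takes a point from camera to tool coordinates, whose origin is the TCP and whose axes are the flange's). Camera axes: x right, y down, z forward; pixel columns grow to the right and rows downward; lengths in m; the calibration is good to about 2 mm. The wrist camera is an equidistant fisheye: a pixel r from the principal point sees the ray r / f radians off the axis. A picture is of the moment at which its call begins: read the wrist's pose just before it. get_calibration takes no time and is no camera call.
- bot.job_done(): hands the job in, once; it reports no verdict.
Trained networks look in the newest picture that a camera, given by its name, has taken for a name from the list of things; names that differ only in an ending like _2 or _b are one class to them, and where a whole thing is asked for, a point or a joint stands for the part that bears it (a point fixed in the world has none). Each returns a list of dicts, best first, with "confidence" (0 to 1); they miss things now and then, are a little off and sometimes report something else, mostly with a low value. They report only what shows in the picture. A call takes as long as a camera call. They do not tell look-alikes from the thing itself.
- bot.masks_of(camera, thing): "pixels" (420x560 bool, what is visible of it) and "extent" ([left, top, right, bottom] in pixels, round what is visible of it).
- bot.mark_of(camera, thing): "uv" ([column, row] in pixels: a listed point, or the origin of a listed thing).
The state is a dict: "time": time; "q": joint angles; "qd": joint speeds; "joint_efforts": joint torques, N m; "ee_pos": TCP position; "tcp_rot": TCP orientation; "wrist_force": force on the tool from outside, world axes, zero at the start; "torque": the same for the moment, N m; "opening": finger opening in m.
Only numpy, scipy, OpenCV 4.12 (cv2) and the standard library are available. Lean on these libraries where they do the work, as an engineer would, in place of code of your own. Each camera call takes 0.05 s, during which the arm holds its last target. There are 200 camera calls.

## Working session

There is one attempt and no reset: what is moved stays moved. The work goes in short steps, Python scripts to look and compute and a shell command to move; the robot and the scene stay as the last step left them, time stands still between calls to the robot, and variables do not carry over. Pictures are saved under pics/ and viewed, about 8 in all and at most 12, crops included, and the job is handed in when it is done.

```bash
mkdir -p pics; ls
cat > h.py <<'E'
import numpy as np, cv2
from workcell import bot
from scipy.spatial.transform import Rotation as R
def ray(cam,uv):
    c=bot.get_calibration(cam);K=np.array(c["intrinsics"]);u=np.array(uv,float)
    x=(u[0]-K[0,2])/K[0,0];y=(u[1]-K[1,2])/K[1,1]
    if cam=="wrist":
        s=bot.get_obs();T=np.eye(4);T[:3,:3]=R.from_euler('xyz',s["tcp_rot"],degrees=True).as_matrix();T[:3,3]=s["ee_pos"]
        P=T@np.array(c["T_tool_cam"]);r=np.hypot(x,y);d=np.array([x/r*np.sin(r),y/r*np.sin(r),np.cos(r)]) if r>1e-9 else np.array([0,0,1.])
    else: P=np.array(c["pose"]);d=np.array([x,y,1.])
    d=P[:3,:3]@d
    return P[:3,3],d/np.linalg.norm(d)
def atz(cam,uv,z):
    o,d=ray(cam,uv);return o+d*(z-o[2])/d[2]
def proj(cam,p):
    c=bot.get_calibration(cam);K=np.array(c["intrinsics"]);P=np.array(c["pose"])
    q=np.linalg.inv(P)@np.append(p,1);q=K@q[:3];return q[:2]/q[2]
def tri(rs):
    A=np.zeros((3,3));b=np.zeros(3)
    for o,d in rs:
        M=np.eye(3)-np.outer(d,d);A+=M;b+=M@o
    return np.linalg.solve(A,b)
E
cat > a.py <<'E'
from h import *
print(bot.get_obs())
for c in("top","side","wrist"):
    im=bot.camera(c);cv2.imwrite(f"pics/{c}0.png",im[:,:,::-1])
    print(c,np.round(np.array(bot.get_calibration(c).get("pose",bot.get_calibration(c).get("T_tool_cam"))),3).tolist())
    for t in("plate_center","cycler","drawer_front","blue_tray","yellow_tray","tube_rack","reagent","phone"):
        print(c,t,[(np.round(m["uv"],1).tolist(),round(m["confidence"],2)) for m in bot.mark_of(c,t)][:4],[(np.round(m["extent"]).tolist(),round(m["confidence"],2)) for m in bot.masks_of(c,t)][:4])
E
python3 a.py
python3 -c "
import cv2,numpy as np
cv2.imwrite('pics/ts.png',cv2.resize(np.hstack([cv2.imread('pics/top0.png'),cv2.imread('pics/side0.png')]),(800,300),interpolation=cv2.INTER_AREA))"
```

```text
pics
{'time': 0.0, 'q': array([7.54581891e+01, 5.01259816e+00, 1.00358393e+01, 9.51011099e+01,
       2.45814657e-05, 9.00004342e+01]), 'qd': array([-0.00258634,  0.03469798,  0.02839608,  0.06951791,  0.11523692,
        0.04659174]), 'joint_efforts': array([-1.31409361e-03, -5.20396936e+01,  4.64792204e+01,  1.65280985e-02,
       -9.87066232e-05, -6.78686419e-06]), 'ee_pos': array([0.13803086, 0.53212406, 0.20538114]), 'tcp_rot': array([-1.79922131e+02, -2.39913749e-05,  1.65457755e+02]), 'wrist_force': array([ 0.18320942, -0.03651465,  0.36447862]), 'torque': array([-0.04171147,  0.00033164, -0.00081383]), 'opening': 0.08550563733820302}
top [[-0.027, -0.988, 0.151, 0.321], [-1.0, 0.029, 0.009, -0.093], [-0.013, -0.15, -0.989, 1.581], [0.0, 0.0, 0.0, 1.0]]
top plate_center [([324.0, 240.7], 0.87), ([353.8, 194.2], 0.83), ([375.5, 236.1], 0.78)] [([315.0, 234.0, 336.0, 254.0], 0.85), ([338.0, 179.0, 374.0, 210.0], 0.6)]
top cycler [([403.9, 240.1], 0.97)] [([335.0, 154.0, 560.0, 283.0], 0.78)]
top drawer_front [([340.2, 239.0], 0.95)] [([337.0, 198.0, 420.0, 282.0], 0.8)]
top blue
[... 1049 characters left out ...]
k [([302.9, 188.7], 0.82)] [([282.0, 166.0, 324.0, 193.0], 0.62)]
side reagent [([167.3, 253.6], 0.58)] [([155.0, 226.0, 176.0, 259.0], 0.74)]
side phone [([228.8, 164.3], 0.62)] [([207.0, 147.0, 254.0, 170.0], 0.55), ([322.0, 130.0, 560.0, 408.0], 0.42)]
wrist [[-0.001, -0.954, -0.301, 0.077], [1.0, -0.0, -0.001, -0.002], [0.001, -0.301, 0.954, -0.169], [0.0, 0.0, 0.0, 1.0]]
wrist plate_center [([23.0, 389.6], 0.49)] [([10.0, 379.0, 25.0, 396.0], 0.59)]
wrist cycler [] []
wrist drawer_front [] []
wrist blue_tray [] []
wrist yellow_tray [([101.5, 407.5], 0.75)] [([95.0, 394.0, 132.0, 419.0], 0.76)]
wrist tube_rack [] []
wrist reagent [] []
wrist phone [] [([96.0, 395.0, 131.0, 420.0], 0.52)]
```

View pics/top0.png

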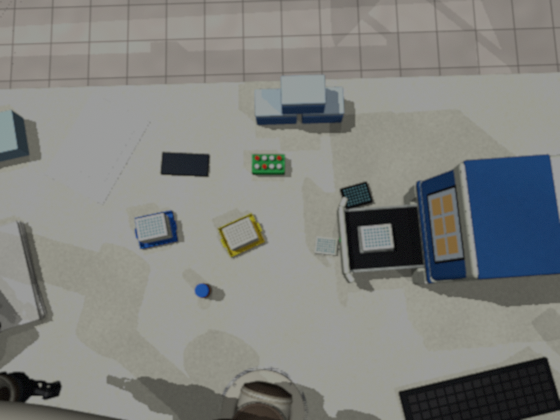

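View pics/side0.png

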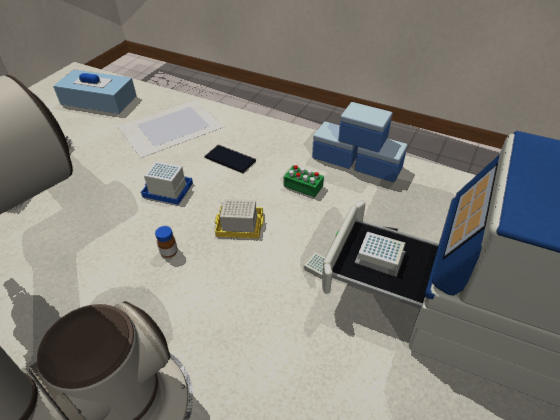

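Two views: in the top view the plate candidates are a small white plate on the bench (324,241), a black one (354,194) and the white one in the drawer (376,236); the last is the larger of the whites and the only one on the drawer block. The blue tray is at (158,229) and the yellow one at (243,234). I'll confirm with an enlarged crop.

```bash
cat > b.py <<'E'
from h import *
t=cv2.imread('pics/top0.png');s=cv2.imread('pics/side0.png')
def cr(i,x0,y0,w,h,k=4): return cv2.resize(i[y0:y0+h,x0:x0+w],(w*k,h*k),interpolation=cv2.INTER_CUBIC)
cv2.imwrite('pics/crop1.png',np.vstack([np.hstack([cr(t,310,180,100,75),cr(t,120,195,100,75)]),np.hstack([cr(s,310,210,100,75),cr(s,120,150,100,75)])]))
pl=tri([ray("top",(375.5,236.1)),ray("side",(379.2,249.1))]);print("plate",pl)
print("dfront",tri([ray("top",(340.2,239)),ray("side",(336.6,236.9))]),atz("top",(340.2,239),.123),atz("side",(336.6,236.9),.123))
print("cyc",atz("top",(403.9,240.1),0),atz("side",(416.3,303),0))
print("blue",atz("top",(158.4,228.5),0),atz("side",(168.1,187.6),0))
for n,u,v in(("rack",(269,165.3),(302.9,188.7)),("jar",(203.4,289.7),(167.3,253.6)),("phone",(184.9,165.9),(228.8,164.3)),("yel",(244.1,233.6),(238.6,224.2))): print(n,atz("top",u,0),atz("side",v,0))
E
python3 b.py
```

```text
plate [ 0.48120015 -0.32906833  0.13052257]
dfront [ 0.47667878 -0.23220903  0.12577509] [ 0.47652945 -0.23158766  0.123     ] [ 0.47963235 -0.23226497  0.123     ]
cyc [ 0.48085217 -0.43423673  0.        ] [ 0.48066365 -0.43645588  0.        ]
blue [0.53740695 0.30586472 0.        ] [ 5.45441840e-01  3.11224632e-01 -1.11022302e-16]
rack [ 0.72395706 -0.03409233  0.        ] [ 0.71582546 -0.03955602  0.        ]
jar [0.34970101 0.16985378 0.        ] [0.34386799 0.15970857 0.        ]
phone [0.729981  0.2255769 0.       ] [0.71514201 0.21090223 0.        ]
yel [0.51434617 0.04597301 0.        ] [0.51152187 0.0527028  0.        ]
```

View pics/crop1.png

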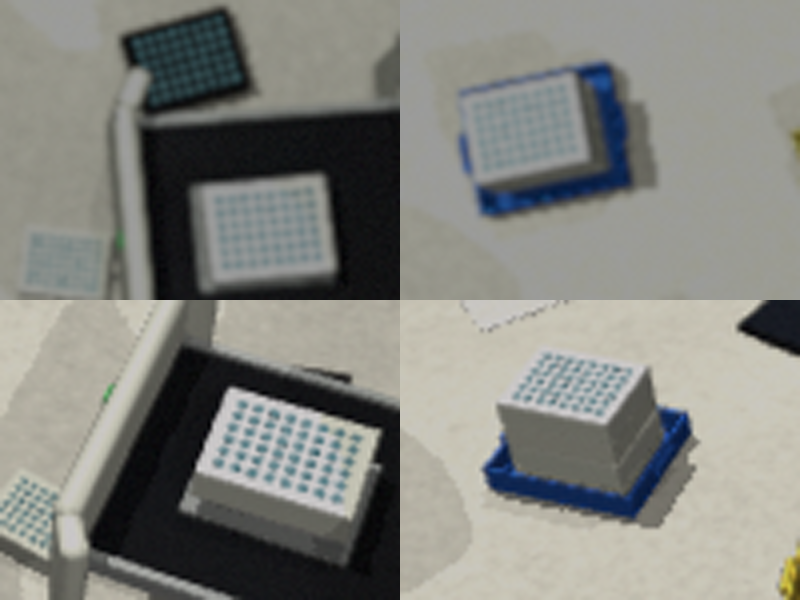

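The crop confirms the 48-well white plate in the drawer as the larger white one; the small white plate beside the drawer and the black one are look-alikes. The blue pile shows with clear top corners. Next I'll triangulate its top, then go above it for a wrist look.

```bash
python3 - <<'E'
from h import *
T=[(135,218),(163.75,212.5),(167.5,237),(138.75,242)];S=[(155,162),(183,167.5),(173,182.5),(144.25,176.25)]
P=np.array([tri([ray("top",a),ray("side",b)]) for a,b in zip(T,S)]);print("pile",P.round(3).tolist(),P.mean(0))
for a,b in((0,1),(3,2),(0,3),(1,2)): d=P[b]-P[a];print(np.linalg.norm(d),np.degrees(np.arctan2(d[1],d[0])))
E
python3 -m pendant '[[[-3.7,-0.97,-0.6,0,0,0,100],[-3.7,-0.97,-0.6,0,0,0,100],[-3.7,-0.97,-0.6,0,0,0,100],[-3.7,-0.97,-0.6,0,0,0,100],[-3.7,-0.97,-0.6,0,0,0,100]]]'
python3 -m pendant '[[[-3.7,-0.97,-0.6,0,0,0,100],[-3.7,-0.97,-0.6,0,0,0,100],[-3.7,-0.97,-0.6,0,0,0,100],[-3.7,-0.97,-0.6,0,0,0,100],[-3.7,-0.97,-0.6,0,0,0,100]]]'
python3 -m pendant '[[[-3.7,-0.97,0,0,0,0,100],[-3.7,-0.97,0,0,0,0,100],[0,0,0,0,0,0.113,100],[0,0,0,0,0,0.113,100],[0,0,0,0,0,0.113,100]]]'
python3 -m pendant '[[[0,0,0,0,0,0.113,100],[0,0,0,0,0,0.113,100],[0,0,0,0,0,0.113,100],[0,0,0,0,0,0.113,100],[0,0,0,0,0,0.113,100]]]'
python3 -m pendant '[[[0,0,0,0,0,0.113,100],[0,0,0,0,0,0.113,100],[0,0,0,0,0,0.0,100],[0,0,0,0,0,0,100]]]'
```

```text
pile [[0.562, 0.357, 0.066], [0.577, 0.272, 0.066], [0.506, 0.256, 0.071], [0.493, 0.341, 0.071]] [0.53452405 0.30656381 0.06848175]
0.08641192792314079 -80.24846962727432
0.0857036525618347 -81.1129823652512
0.07124185034693181 -167.19538722638913
0.07248052137342681 -167.8180741040185
time: 2.97
ee_pos: [0.3045, 0.4391, 0.2348]
tcp_rot: [-179.9, -0.1, 166.2]
wrist_force: [0.3, 0.4, 0.0]
opening: 0.0849
time: 3.38
ee_pos: [0.48, 0.3416, 0.267]
tcp_rot: [-180.0, -0.0, 166.2]
wrist_force: [-0.7, 0.7, 0.5]
opening: 0.0855
time: 3.8
ee_pos: [0.5583, 0.2965, 0.2653]
tcp_rot: [-179.9, 0.0, 145.9]
wrist_force: [-0.3, 0.0, -0.7]
opening: 0.0853
time: 4.22
ee_pos: [0.5596, 0.2953, 0.264]
tcp_rot: [-179.8, 0.1, 111.7]
wrist_force: [-0.2, 0.1, -1.6]
opening: 0.0853
time: 4.55
ee_pos: [0.5597, 0.2952, 0.2636]
tcp_rot: [-179.8, 0.1, 98.0]
wrist_force: [-0.0, -0.1, -0.8]
opening: 0.0854
```

Run:
```python
from h import *
im=bot.camera("wrist");cv2.imwrite("pics/w1.png",im[:,:,::-1])
for t in("blue_tray","plate_center"):
    for m in bot.mark_of("wrist",t): print(t,np.round(m["uv"],1),m["confidence"],atz("wrist",m["uv"],0),atz("wrist",m["uv"],.0685))
```

```text
blue_tray [263.9 149.1] 0.86 [0.53796776 0.30950686 0.        ] [0.53973209 0.31910969 0.0685    ]
plate_center [341.4 357.3] 0.6 [ 0.72214031 -0.03767883  0.        ] [0.69470902 0.02696289 0.0685    ]
```

View pics/w1.png

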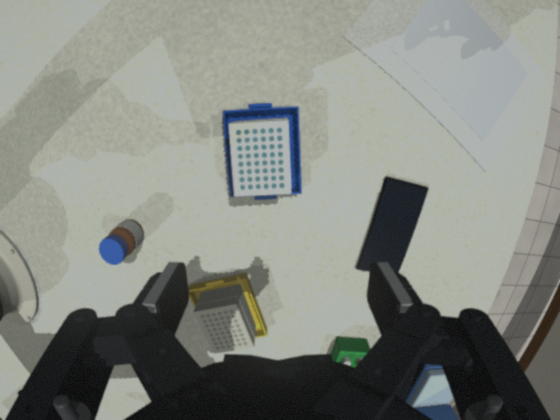

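The wrist view shows the blue tray with its pile top at about (229–292, 120–196). I'll refine by segmenting it.

```bash
cat > c.py <<'E'
from h import *
im=cv2.imread("pics/w1.png");hsv=cv2.cvtColor(im,cv2.COLOR_BGR2HSV)
print(hsv[121:200:6,262].tolist())
m=((hsv[:,:,1]<60)&(hsv[:,:,2]>130)).astype(np.uint8);b=np.zeros_like(m);b[112:200,224:300]=1;m*=b
n,l,st,c=cv2.connectedComponentsWithStats(m,connectivity=4);i=1+st[1:,4].argmax()
print(st[i]);h=cv2.convexHull(cv2.findContours((l==i).astype(np.uint8),0,1)[0][0])[:,0]
# dense contour of filled hull
f=np.zeros_like(m);cv2.fillPoly(f,[h],1);ct=cv2.findContours(f,0,1)[0][0][:,0]
for z in(.06,.065,.07):
    p=np.array([atz("wrist",u,z)[:2] for u in ct])
    print(z,cv2.minAreaRect((p*1000).astype(np.float32)))
print(cv2.approxPolyDP(h,6,True)[:,0].tolist())
E
python3 c.py
```

```text
[[55, 10, 151], [86, 12, 173], [92, 30, 153], [94, 81, 132], [93, 52, 142], [77, 10, 179], [88, 20, 166], [93, 36, 155], [90, 17, 167], [81, 10, 182], [84, 7, 180], [84, 7, 179], [78, 7, 181], [107, 71, 100]]
[ 229  118   63   79 3966]
0.06 ((536.3660278320312, 306.6894226074219), (69.73080444335938, 90.59219360351562), 10.92232894897461)
0.065 ((536.5372924804688, 307.5409851074219), (68.79376983642578, 89.37480926513672), 10.922393798828125)
0.07 ((536.7085571289062, 308.3925476074219), (67.85669708251953, 88.15742492675781), 10.922321319580078)
[[286, 118], [290, 193], [234, 196], [229, 123]]
```

```bash
python3 -m pendant '[[[0,0,0,0,0,0.122,100],[-3.7,-0.57,0,0,0,0,100],[-3.7,-0.57,0,0,0,0,100],[-3.7,-0.57,0,0,0,0,100],[-3.7,-0.57,0,0,0,0,100]]]'
python3 -m pendant '[[[-3.7,-0.57,0,0,0,0,100],[-3.7,-0.57,0,0,0,0,100],[-3.7,-0.57,0,0,0,0,100],[-3.7,-0.57,0,0,0,0,100],[-3.7,-0.57,0,0,0,0,100]]]'
python3 -m pendant '[[[-3.7,-0.57,0,0,0,0,100],[-3.7,-0.57,0,0,0,0,100],[-3.7,-0.57,0,0,0,0,100],[-3.7,-0.57,0,0,0,0,100],[-3.7,-0.57,0,0,0,0,100]]]'
python3 -m pendant '[[[-1.8,-0.3,0,0,0,0,100],[0,0,0,0,0,0,100],[0,0,0,0,0,0,100]]]'
python3 - <<'E'
from h import *
im=bot.camera("wrist");cv2.imwrite("pics/w2.png",im[:,:,::-1])
print(bot.get_obs()["ee_pos"],bot.get_obs()["tcp_rot"])
for t,z in(("plate_center",.1305),("drawer_front",.123),("cycler",0)):
    for m in bot.mark_of("wrist",t): print(t,np.round(m["uv"],1),m["confidence"],atz("wrist",m["uv"],z))
E
```

```text
time: 5.12
ee_pos: [0.539, 0.1489, 0.2598]
tcp_rot: [-179.6, 0.2, 91.6]
wrist_force: [0.6, -0.9, 0.9]
opening: 0.0854
time: 5.53
ee_pos: [0.5136, -0.0448, 0.261]
tcp_rot: [-179.7, 0.2, 92.4]
wrist_force: [0.7, -0.3, 0.4]
opening: 0.0853
time: 5.95
ee_pos: [0.4905, -0.24, 0.2633]
tcp_rot: [-179.9, 0.2, 93.2]
wrist_force: [1.5, 0.0, -0.0]
opening: 0.0855
time: 6.2
ee_pos: [0.4864, -0.266, 0.2625]
tcp_rot: [-179.9, 0.3, 93.1]
wrist_force: [0.7, 1.4, 0.4]
opening: 0.0855
[ 0.4864441  -0.26559751  0.2624959 ] [-179.85619649    0.27281179   93.08217619]
plate_center [376.6 192.2] 0.83 [ 0.58395871 -0.26615764  0.1305    ]
plate_center [272.8 111.5] 0.7 [ 0.47786612 -0.19568805  0.1305    ]
plate_center [269.4 245.4] 0.57 [ 0.48104692 -0.32820364  0.1305    ]
drawer_front [269.3 149.4] 0.66 [ 0.47650176 -0.23166694  0.123     ]
cycler [272.9 278.8] 0.61 [ 0.48877853 -0.44438649  0.        ]
```

View pics/w2.png

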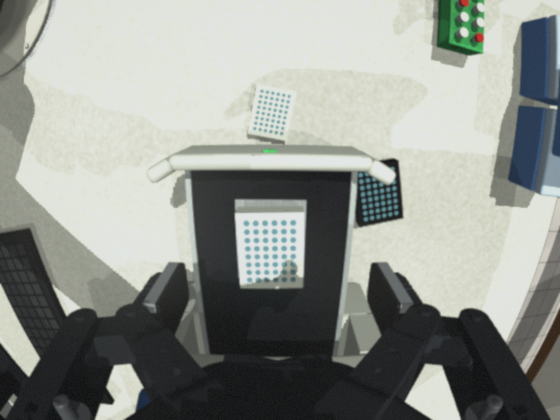

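The wrist view shows the loose plate in the drawer, its top at about (237–306, 210–289). The cover is at row 155, and the look-alikes are at (271,112) and (380,192), both outside the drawer.

Run:
```python
from h import *
im=cv2.imread("pics/w2.png");g=cv2.cvtColor(im,cv2.COLOR_BGR2GRAY).astype(float)
print(g[196:296:3,272].astype(int).tolist(), g[220:222,228:315].mean(0).astype(int)[::3].tolist())
m=(g>100).astype(np.uint8);b=np.zeros_like(m);b[212:300,215:330]=1;m*=b
n,l,st,c=cv2.connectedComponentsWithStats(m);i=1+st[1:,4].argmax();print(st[i])
L=[];Rr=[]
for v in range(216,284,2):
    x=np.where(l[v]==i)[0];L.append((x[0]-.5,v));Rr.append((x[-1]+.5,v))
B=[(u,np.where(l[:,u]==i)[0][-1]+.5) for u in range(246,300,3)]
z=.1405
for n,S in(("L",L),("R",Rr),("B",B)):
    p=np.array([atz("wrist",u,z)[:2] for u in S]);f=cv2.fitLine(p.astype(np.float32),cv2.DIST_HUBER,0,.001,.001).ravel()
    print(n,np.degrees(np.arctan2(f[1],f[0]))%180,f[2:],"x@-.329",f[2]+f[0]/f[1]*(-.329-f[3]) if n!="B" else "y@.48 %.4f"%(f[3]+f[1]/f[0]*(.48-f[2])))
```

```text
[46, 105, 160, 158, 144, 153, 226, 228, 206, 161, 221, 202, 167, 225, 198, 183, 228, 188, 204, 224, 187, 223, 215, 201, 227, 213, 222, 224, 146, 139, 138, 55, 37, 35] [51, 51, 96, 226, 227, 217, 184, 222, 224, 180, 217, 225, 175, 210, 226, 175, 196, 227, 180, 186, 228, 185, 172, 226, 228, 220, 83, 46, 44]
[ 234  212   72   77 5149]
L 94.01864 [ 0.44871956 -0.33258706] x@-.329 0.44846755
R 92.99821 [ 0.5161583  -0.31982058] x@-.329 0.51663905
B 3.3607197 [ 0.4867568  -0.37166688] x@-.329 y@.48 -0.3721
```

```bash
python3 -m pendant '[[[-3.2,-0.37,0,0,0,0,100],[-3.1,-0.36,0,0,0,0,100],[0,0,2,0,0,0,100],[0,0,2,0,0,0,100],[0,0,2,0,0,0,100]]]'
python3 -m pendant '[[[0,0,2,0,0,0,100],[0,0,1,0,0,0,100],[0,0,0,0,0,0,100],[0,0,0,0,0,0,100]]]'
```

```text
time: 6.82
ee_pos: [0.4878, -0.325, 0.2078]
tcp_rot: [179.6, 0.6, 93.9]
wrist_force: [0.7, 0.1, 0.3]
opening: 0.0855
time: 7.15
ee_pos: [0.4885, -0.3205, 0.1734]
tcp_rot: [179.8, 0.4, 94.3]
wrist_force: [0.5, -0.1, 1.1]
opening: 0.0852
```

```bash
python3 -m pendant '[[[-0.8,-0.6,0,0.003,0.007,0.016,100],[0,0,0,0,0,0,100],[0,0,0,0,0,0,100]]]'
```

```text
time: 7.4
ee_pos: [0.4839, -0.3291, 0.1768]
tcp_rot: [179.8, 0.1, 93.4]
wrist_force: [-0.8, -0.8, -0.3]
opening: 0.0855
```

```bash
python3 -m pendant '[[[0,-0.1,1.2,0,0,0,100],[0,0,1.2,0,0,0,100],[0,0,1.2,0,0,0,100],[0,0,1.2,0,0,0,100],[0,0,0,0,0,0,100]]]'; python3 -m pendant '[[[0,0,0,0,0,0,100],[0,0,0,0,0,0,100]]]'
```

```text
time: 7.82
ee_pos: [0.4843, -0.3311, 0.1291]
tcp_rot: [179.5, 0.3, 93.3]
wrist_force: [-0.3, -1.1, -0.4]
opening: 0.0853
time: 7.98
ee_pos: [0.4839, -0.3307, 0.1282]
tcp_rot: [179.6, 0.3, 93.3]
wrist_force: [-0.3, -0.3, -0.6]
opening: 0.0856
```

```bash
python3 -m pendant '[[[0.1,-0.1,0.7,0.006,0.004,0,100],[0,0,0.5,0,0,0,100],[0,0,0,0,0,0,100],[0,0,0,0,0,0,100]]]'
python3 - <<'E'
from h import *
im=bot.camera("side");cv2.imwrite("pics/s1.png",cv2.resize(im[190:300,310:440,::-1],(780,660))[:600])
E
```

```text
time: 8.32
ee_pos: [0.4832, -0.3299, 0.116]
tcp_rot: [179.9, 0.0, 93.3]
wrist_force: [-0.2, -0.7, 0.8]
opening: 0.0858
```

View pics/s1.png

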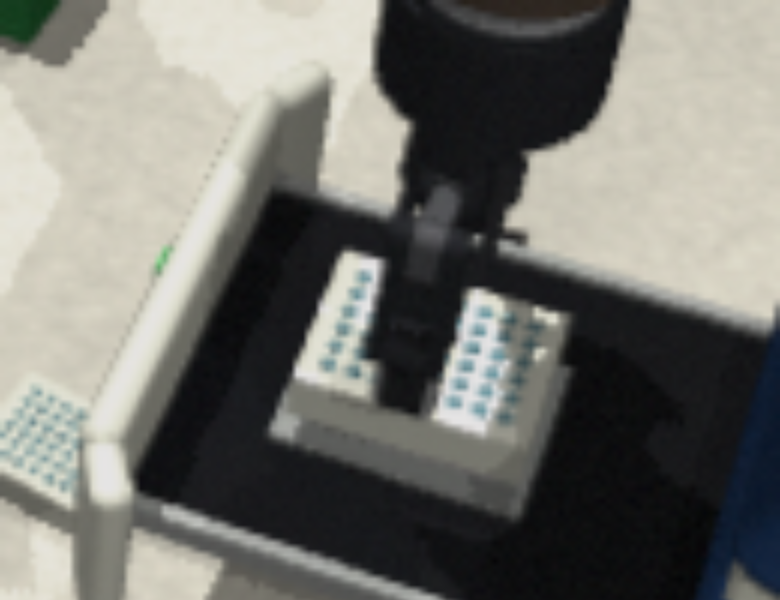

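Run:
```python
from h import *
for z in(.116,.12,.125,.13,.135): print(z,proj("side",[.4402,-.33,z]),proj("side",[.428,-.33,z]),"plate face",proj("side",[.4495,-.33,z]))
```

```text
0.116 [372.11529175 266.97993039] [370.16923185 271.09121567] plate face [373.57800129 263.88978081]
0.12 [372.35534949 265.79301442] [370.40552043 269.90677127] plate face [373.82083187 262.70113407]
0.125 [372.65739343 264.2996205 ] [370.70283768 268.41640823] plate face [374.12635249 261.20562196]
0.13 [372.96165069 262.79528327] [371.00235135 266.91503523] plate face [374.4340982  259.69921805]
0.135 [373.26814568 261.27988201] [371.30408586 265.40252981] plate face [374.74409342 258.18180291]
```

The near fingertip seems to sit higher on the plate than expected, though the deck stays clear. I'll close gently and then check the overlap.

```bash
python3 -m pendant '[[[0,0,0,0,0,0,72],[0,0,0,0,0,0,72],[0,0,0,0,0,0,72],[0,0,0,0,0,0,72],[0,0,0,0,0,0,72]]]' 25
python3 - <<'E'
from h import *
a=cv2.imread('pics/s1.png')
im=bot.camera("side");b=cv2.resize(im[235:285,345:410,::-1],(780,600),interpolation=cv2.INTER_CUBIC);cv2.imwrite("pics/s2.png",b)
E
```

```text
time: 8.78
ee_pos: [0.4836, -0.3301, 0.1169]
tcp_rot: [179.9, 0.1, 93.3]
wrist_force: [-0.0, 0.5, -0.2]
opening: 0.0614
```

View pics/s2.png

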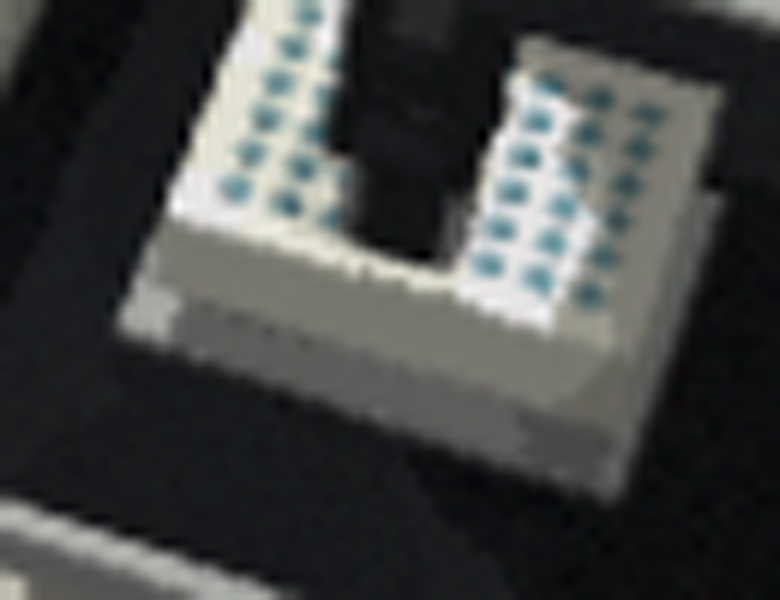

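The opening read 61 mm, so the tips closed just above the plate's top; the picture shows the finger end at the top edge (400,255) with no force. I'll reopen and go about 13 mm lower.

```bash
python3 -m pendant '[[[0,0,0,0,0,0,100],[0,0,0,0,0,0,100],[0,0,0,0,0,0,100],[0,0,0,0,0,0,100]]]'; python3 -m pendant '[[[0,-0.1,0.5,0,0,0,100],[0,0,0.5,0,0,0,100],[0,0,0.4,0,0,0,100],[0,0,0,0,0,0,100],[0,0,0,0,0,0,100]]]';python3 -m pendant '[[[0,0,0,0,0,0,72],[0,0,0,0,0,0,72],[0,0,0,0,0,0,72],[0,0,0,0,0,0,72],[0,0,0,0,0,0,72]]]' 25
python3 - <<'E'
from h import *
im=bot.camera("side");b=cv2.resize(im[235:285,345:410,::-1],(780,600),interpolation=cv2.INTER_CUBIC);cv2.imwrite("pics/s3.png",b)
E
```

```text
time: 9.17
ee_pos: [0.4836, -0.3302, 0.1171]
tcp_rot: [179.9, 0.1, 93.3]
wrist_force: [-0.8, 0.4, -0.2]
opening: 0.0853
time: 9.58
ee_pos: [0.4823, -0.3302, 0.101]
tcp_rot: [179.9, 0.1, 93.3]
wrist_force: [-0.1, -0.4, -0.5]
opening: 0.0855
time: 10.0
ee_pos: [0.4824, -0.3302, 0.1013]
tcp_rot: [179.9, 0.1, 93.3]
wrist_force: [-1.2, 0.2, -0.4]
opening: 0.0651
```

View pics/s3.png

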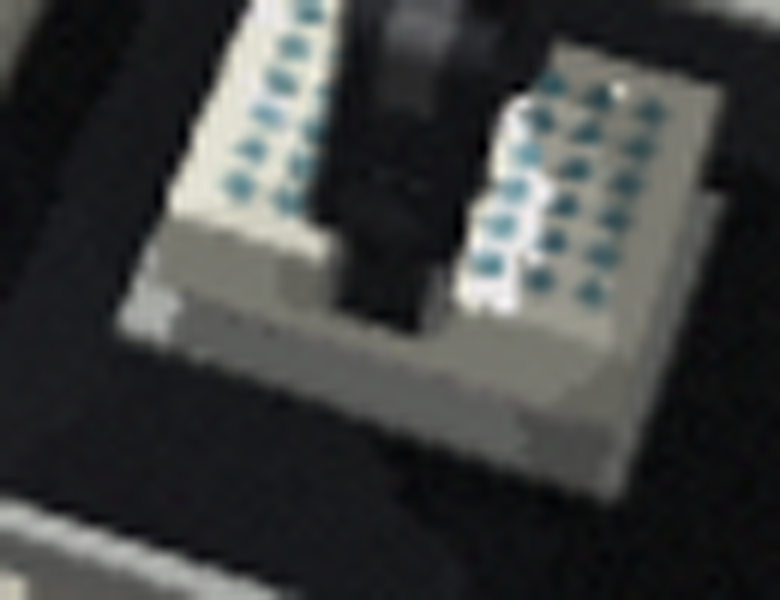

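The grip is good: opening 65 mm, and the fingertip at (390,330) ends about 4 mm above the plate's lower edge. Now I'll lift slowly and straight up.

```bash
python3 -m pendant '[[[0,0,0,0,0,0,60],[0,0,0,0,0,0,60],[0,0,-0.5,0,0,0,60],[0,0,-0.5,0,0,0,60],[0,0,-0.5,0,0,0,60]]]' 40; python3 -m pendant '[[[0,0,-0.6,0,0,0,60],[0,0,-0.6,0,0,0,60],[0,0,-0.6,0,0,0,60],[0,0,-0.6,0,0,0,60],[0,0,0,0,0,0,60]]]'
```

```text
time: 10.47
ee_pos: [0.4818, -0.3298, 0.1162]
tcp_rot: [180.0, 0.0, 93.3]
wrist_force: [0.1, 0.5, -1.0]
opening: 0.0641
time: 10.88
ee_pos: [0.4825, -0.3303, 0.1455]
tcp_rot: [179.8, 0.1, 93.3]
wrist_force: [-0.8, 0.1, -0.3]
opening: 0.064
```

```bash
python3 -m pendant '[[[0,0,-1.2,0,0,0,60],[0,0,-2,0,0,0,60],[0,0,-2,0,0,0,60],[0,0,-1,0,0,0,60],[1.5,0.22,0,0,0,0,60]]]'; python3 -m pendant '[[[2.5,0.36,0,0,0,0,60],[3.5,0.5,0,0,0,0,60],[3.5,0.5,0,0,0,0,60],[3.5,0.5,0,0,0,0,60],[3.5,0.5,0,0,0,0,60]]]'
python3 -m pendant '[[[3.5,0.5,0,0,0,0,60],[3.5,0.5,0,0,0,0,60],[3.5,0.5,0,0,0,0,60],[3.5,0.5,0,0,0,0,60],[3.5,0.5,0,0,0,0,60]]]'
python3 -m pendant '[[[3.5,0.5,0,0,0,0,60],[3.5,0.5,0,0,0,0,60],[3.5,0.5,0,0,0,0,60],[2.5,0.36,0,0,0,0,60],[1.5,0.22,0,0,0,0,60]]]'
python3 -m pendant '[[[0,0,0,0,0,-0.06,60],[0,0,0,0,0,-0.06,60],[0,0,0,0,0,0,60],[0,0,0,0,0,0,60]]]'
```

```text
time: 11.3
ee_pos: [0.483, -0.316, 0.209]
tcp_rot: [179.9, 0.1, 93.2]
wrist_force: [0.1, -0.8, -0.2]
opening: 0.0645
time: 11.72
ee_pos: [0.4968, -0.1456, 0.2053]
tcp_rot: [-180.0, 0.1, 92.8]
wrist_force: [0.9, 0.2, 0.2]
opening: 0.0642
time: 12.13
ee_pos: [0.5101, 0.0418, 0.2016]
tcp_rot: [-179.8, -0.0, 92.7]
wrist_force: [-0.3, -1.1, 0.1]
opening: 0.0643
time: 12.55
ee_pos: [0.5195, 0.2013, 0.1975]
tcp_rot: [-179.7, -0.0, 93.0]
wrist_force: [-0.6, -0.7, -1.1]
opening: 0.0644
time: 12.88
ee_pos: [0.5164, 0.2081, 0.1933]
tcp_rot: [-179.4, -0.1, 100.5]
wrist_force: [0.2, 1.0, -1.0]
opening: 0.0644
```

The camera is now nearly above the pile and the held plate isn't blocking it, so I'll re-measure the pile and the held plate from here.

Run:
```python
from h import *
s=bot.get_obs();im=bot.camera("wrist");cv2.imwrite("pics/w3.png",im[:,:,::-1])
print(s["ee_pos"],s["tcp_rot"])
c=bot.get_calibration("wrist");P=np.array(c["T_tool_cam"])
for m in bot.mark_of("wrist","blue_tray"): print(np.round(m["uv"],1),m["confidence"],atz("wrist",m["uv"],0))
```

```text
[0.51635099 0.20814415 0.19331579] [-1.79394450e+02 -9.33141372e-02  1.00500280e+02]
```

View pics/w3.png

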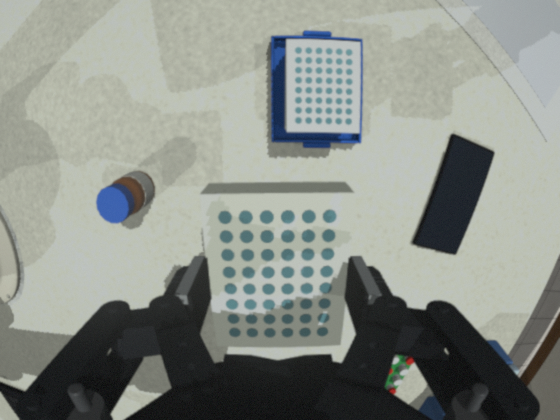

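The plate is held level between the fingers, with its front top edge at row ~193. The pile top is at (286–360, 39–133), clear of the plate.

Run:
```python
from h import *
im=cv2.imread("pics/w3.png");hsv=cv2.cvtColor(im,cv2.COLOR_BGR2HSV)
m=((hsv[:,:,1]<60)&(hsv[:,:,2]>120)).astype(np.uint8);b=np.zeros_like(m);b[37:140,283:361]=1;m*=b
n,l,st,c=cv2.connectedComponentsWithStats(m,connectivity=4);i=1+st[1:,4].argmax();print(st[i],hsv[34:46,320].tolist(),hsv[124:140:2,320].tolist())
h=cv2.convexHull(cv2.findContours((l==i).astype(np.uint8),0,1)[0][0])[:,0]
f=np.zeros_like(m);cv2.fillPoly(f,[h],1);ct=cv2.findContours(f,0,1)[0][0][:,0]
for z in(.06,.065,.07,.075):
    p=np.array([atz("wrist",u,z)[:2] for u in ct]);print(z,cv2.minAreaRect((p*1000).astype(np.float32)))
s=bot.get_obs();Rt=R.from_euler('xyz',s["tcp_rot"],degrees=True)
for uv in((207,193),(350,193),(217,345),(340,345)):
  for zz in(.040,): print(uv,Rt.inv().apply(atz("wrist",uv,s["ee_pos"][2]+zz)-s["ee_pos"]).round(4))
```

```text
[ 285   39   76   95 6089] [[109, 183, 135], [109, 185, 117], [110, 181, 134], [109, 181, 142], [111, 114, 116], [105, 19, 135], [80, 9, 180], [72, 7, 195], [80, 8, 193], [75, 8, 194], [75, 8, 194], [75, 8, 194]] [[87, 14, 186], [83, 5, 194], [70, 8, 197], [75, 8, 195], [107, 44, 145], [108, 185, 91], [109, 182, 87], [110, 177, 72]]
0.06 ((538.3390502929688, 308.8642883300781), (70.20451354980469, 89.60120391845703), 10.608146667480469)
0.065 ((537.77099609375, 308.41363525390625), (69.04277038574219, 88.11943817138672), 10.60654354095459)
0.07 ((537.2019653320312, 307.9625244140625), (67.88152313232422, 86.6370620727539), 10.607033729553223)
0.075 ((536.633056640625, 307.511474609375), (66.72021484375, 85.15478515625), 10.607177734375)
(207, 193) [ 0.04   -0.0302 -0.0396]
(350, 193) [ 0.0401  0.0294 -0.0402]
(217, 345) [-0.0423 -0.0326 -0.0397]
(340, 345) [-0.0418  0.0319 -0.0404]
```

```bash
python3 -m pendant '[[[2,0.8,0,-0.01,-0.001,0,60],[3,1.25,0,0,0,0,60],[3,1.25,0,0,0,0,60],[1.4,0.55,0,0,0,0,60],[0,0,0,0,0,0,60]]]' ; python3 -m pendant '[[[0,0,1.5,0,0,0,60],[0,0,1.5,0,0,0,60],[0,0,1.5,0,0,0,60],[0,0,1.5,0,0,0,60],[0,0,0,0,0,0,60]]]'; python3 -m pendant '[[[0,0,0,0,0,0,60],[0,0,0,0,0,0,60]]]'
```

```text
time: 13.4
ee_pos: [0.5388, 0.3077, 0.1942]
tcp_rot: [179.9, -0.0, 99.6]
wrist_force: [0.5, -0.1, -0.7]
opening: 0.0643
time: 13.82
ee_pos: [0.5395, 0.3056, 0.1325]
tcp_rot: [179.8, -0.0, 99.2]
wrist_force: [-1.0, -0.1, -1.6]
opening: 0.0639
time: 13.98
ee_pos: [0.5393, 0.304, 0.1332]
tcp_rot: [179.8, -0.0, 99.1]
wrist_force: [0.1, 0.9, -0.2]
opening: 0.0643
```

```bash
python3 -m pendant '[[[0.45,-0.17,0,0.003,0,-0.026,60],[0,0,1,0,0,0,60],[0,0,1,0,0,0,60],[0,0,1,0,0,0,60],[0,0,0,0,0,0,60]]]' ; python3 -m pendant '[[[0,0,0,0,0,0,60],[0,0,0,0,0,0,60]]]'
```

```text
time: 14.4
ee_pos: [0.5382, 0.3087, 0.1042]
tcp_rot: [179.7, -0.1, 100.6]
wrist_force: [-0.2, -0.4, -0.9]
opening: 0.0641
time: 14.57
ee_pos: [0.5376, 0.3085, 0.103]
tcp_rot: [179.8, -0.1, 100.6]
wrist_force: [-0.1, -0.1, -1.7]
opening: 0.0642
```

```bash
python3 -m pendant '[[[0,0,0.8,0.004,-0.002,0,60],[0,0,0.8,0,0,0,60],[0,0,0.8,0,0,0,60],[0,0,0.6,0,0,0,60],[0,0,0,0,0,0,60]]]' ; python3 -m pendant '[[[0,0,0,0,0,0,60],[0,0,0,0,0,0,60]]]'
```

```text
time: 14.98
ee_pos: [0.5379, 0.3086, 0.0701]
tcp_rot: [-180.0, 0.0, 100.6]
wrist_force: [-0.8, -1.1, -1.5]
opening: 0.0641
time: 15.15
ee_pos: [0.5375, 0.3084, 0.0692]
tcp_rot: [-179.9, 0.1, 100.6]
wrist_force: [0.4, -0.3, 0.2]
opening: 0.064
```

Aligned to under 1 mm. Now small steps down, watching the force.

```bash
python3 -m pendant '[[[0,0,0.25,0,0,0,60],[0,0,0.25,0,0,0,60],[0,0,0.25,0,0,0,60],[0,0,0,0,0,0,60]]]';  python3 -m pendant '[[[0,0,0.15,0,0,0,60],[0,0,0.15,0,0,0,60],[0,0,0,0,0,0,60]]]'
```

```text
time: 15.48
ee_pos: [0.538, 0.3086, 0.0621]
tcp_rot: [-180.0, 0.0, 100.6]
wrist_force: [0.1, -0.2, -1.3]
opening: 0.0642
time: 15.73
ee_pos: [0.5381, 0.3087, 0.059]
tcp_rot: [-180.0, 0.0, 100.6]
wrist_force: [-0.0, -0.0, -0.5]
opening: 0.0642
```

```bash
python3 -m pendant '[[[0,0,0.15,0,0,0,60],[0,0,0.1,0,0,0,60],[0,0,0,0,0,0,60]]]'
```

```text
time: 15.98
ee_pos: [0.5381, 0.3087, 0.0564]
tcp_rot: [180.0, 0.0, 100.6]
wrist_force: [-0.5, -0.1, -1.7]
opening: 0.0645
```

```bash
python3 -m pendant '[[[-0.05,-0.1,0.1,0,0,0,60],[0,0,0.1,0,0,0,60],[0,0,0,0,0,0,60]]]';  python3 -m pendant '[[[0,0,0.1,0,0,0,60],[0,0,0,0,0,0,60]]]'
```

```text
time: 16.23
ee_pos: [0.5373, 0.308, 0.0543]
tcp_rot: [180.0, 0.0, 100.6]
wrist_force: [-0.6, 0.0, 0.9]
opening: 0.0643
time: 16.4
ee_pos: [0.5373, 0.3081, 0.054]
tcp_rot: [179.9, -0.0, 100.6]
wrist_force: [-1.5, -0.6, 2.0]
opening: 0.0644
```

```bash
python3 -m pendant '[[[0,0,0.1,0,0,0,60],[0,0,0,0,0,0,60]]]'
```

```text
time: 16.57
ee_pos: [0.5373, 0.3082, 0.0537]
tcp_rot: [179.9, -0.0, 100.6]
wrist_force: [-1.2, -1.0, 3.4]
opening: 0.0645
```

```bash
python3 -m pendant '[[[0,0,0.1,0,0,0,60],[0,0,0,0,0,0,60]]]'
```

```text
time: 16.73
ee_pos: [0.5373, 0.3082, 0.0536]
tcp_rot: [179.9, -0.0, 100.6]
wrist_force: [-1.9, -1.7, 4.0]
opening: 0.0641
```

```bash
python3 -m pendant '[[[0,0,0.1,0,0,0,60],[0,0,0,0,0,0,60]]]'
```

```text
time: 16.9
ee_pos: [0.5373, 0.3082, 0.0534]
tcp_rot: [179.8, -0.1, 100.6]
wrist_force: [-2.2, -1.0, 5.5]
opening: 0.0643
```

Contact is at TCP z ≈ 0.054 (expected ≈ 0.053–0.056), with an upward force of 5.5 N. It's resting, so I'll release.

```bash
python3 -m pendant '[[[0,0,-0.03,0,0,0,60],[0,0,0,0,0,0,85],[0,0,0,0,0,0,92],[0,0,0,0,0,0,100],[0,0,0,0,0,0,100]]]'; python3 -m pendant '[[[0,0,0,0,0,0,100],[0,0,-0.5,0,0,0,100],[0,0,-0.7,0,0,0,100],[0,0,-1,0,0,0,100],[0,0,-1.5,0,0,0,100]]]'; python3 -m pendant '[[[0,0,-3,0,0,0,100],[0,0,-4,0,0,0,100],[0,0,-4,0,0,0,100],[0,0,-3,0,0,0,100],[0,0,0,0,0,0,100]]]'
python3 - <<'E'
from h import *
s=bot.get_obs();im=bot.camera("wrist")
cv2.imwrite("pics/w4f.png",im[:,:,::-1]);cv2.imwrite("pics/w4.png",cv2.resize(im[80:280,150:400,::-1],(750,600),interpolation=cv2.INTER_CUBIC));print(s["ee_pos"],s["tcp_rot"])
E
```

```text
time: 17.32
ee_pos: [0.5374, 0.3082, 0.0529]
tcp_rot: [179.8, -0.0, 100.6]
wrist_force: [-0.3, -1.0, -0.2]
opening: 0.0853
time: 17.73
ee_pos: [0.5358, 0.3073, 0.0886]
tcp_rot: [-179.8, 0.1, 100.6]
wrist_force: [0.0, 0.1, -0.4]
opening: 0.085
time: 18.15
ee_pos: [0.5348, 0.3067, 0.2412]
tcp_rot: [180.0, 0.0, 100.6]
wrist_force: [0.3, 0.2, -0.2]
opening: 0.0855
[0.53475656 0.30671271 0.24122553] [1.79985216e+02 5.97916812e-03 1.00631963e+02]
```

View pics/w4.png

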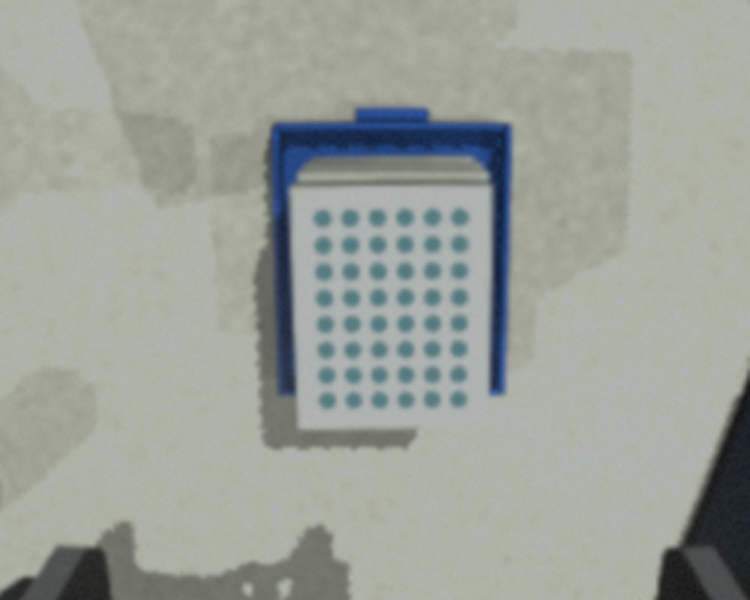

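The placed plate sits square on the pile: the layer below shows only as an even strip along the +y side, parallel, with matching edges. Next I'll close the fingers and go in front of the drawer.

```bash
python3 -m pendant '[[[0,0,0,0,0,0.1,0],[-3,-0.56,0,0,0,0.027,0],[-3.6,-0.68,0,0,0,0,0],[-3.6,-0.68,0,0,0,0,0],[-3.6,-0.68,0,0,0,0,0]]]'
python3 -m pendant '[[[-3.6,-0.68,0,0,0,0,0],[-3.6,-0.68,0,0,0,0,0],[-3.6,-0.68,0,0,0,0,0],[-3.6,-0.68,0,0,0,0,0],[-3.6,-0.68,0,0,0,0,0]]]'
python3 -m pendant '[[[-3.6,-0.68,0,0,0,0,0],[-3.6,-0.68,0,0,0,0,0],[-2,-0.4,0,0,0,0,0],[0,0,0,0,0,0,0],[0,0,0,0,0,0,0]]]'
python3 - <<'E'
from h import *
print("small plate",atz("top",(324,240.7),.01),"front wrist/top",atz("top",(340.2,239),.123))
E
```

```text
time: 18.62
ee_pos: [0.5165, 0.1692, 0.2364]
tcp_rot: [-179.8, -0.0, 93.5]
wrist_force: [0.8, -1.4, 1.0]
opening: 0.0256
time: 19.03
ee_pos: [0.4889, -0.0203, 0.2338]
tcp_rot: [-179.6, 0.0, 93.6]
wrist_force: [0.3, 0.4, -0.3]
opening: -0.0
time: 19.45
ee_pos: [0.4723, -0.1236, 0.2318]
tcp_rot: [-179.4, 0.0, 93.2]
wrist_force: [-0.7, 0.4, 0.1]
opening: -0.0
small plate [ 0.48485999 -0.19374068  0.01      ] front wrist/top [ 0.47652945 -0.23158766  0.123     ]
```

```bash
python3 -m pendant '[[[0,0,2,-0.008,0,0,0],[0,0,3,0,0,0,0],[0,0,3,0,0,0,0],[0,0,3,0,0,0,0],[0,0,2,0,0,0,0]]]'; python3 -m pendant '[[[0,0,0,0,0,0,0],[0,0,0,0,0,0,0],[-2,0,0,0,0,0,0],[-2,0,0,0,0,0,0],[-1,0,0,0,0,0,0]]]'; python3 -m pendant '[[[0,0,0,0,0,0,0],[0,0,0,0,0,0,0]]]'
```

```text
time: 19.87
ee_pos: [0.4745, -0.1207, 0.1009]
tcp_rot: [179.6, 0.1, 93.3]
wrist_force: [-0.2, -0.8, -0.1]
opening: 0.0
time: 20.28
ee_pos: [0.4766, -0.1657, 0.0998]
tcp_rot: [179.9, -0.0, 93.8]
wrist_force: [-0.1, 0.0, -0.5]
opening: -0.0001
time: 20.45
ee_pos: [0.4778, -0.1667, 0.1021]
tcp_rot: [179.8, 0.0, 93.7]
wrist_force: [-0.9, 0.4, -0.6]
opening: 0.0
```

```bash
python3 -m pendant '[[[-1.3,-0.2,0,0,0,0.007,0],[-1.3,-0.1,0,0,0,0,0],[-1,0,0,0,0,0,0],[-0.5,0,0,0,0,0,0],[0,0,0,0,0,0,0]]]'; python3 -m pendant '[[[-0.5,0,0,0,0,0,0],[-0.5,0,0,0,0,0,0],[-0.5,0,0,0,0,0,0]]]'; python3 -m pendant '[[[-0.8,0,0,0,0,0,0],[-0.8,0,0,0,0,0,0],[-0.8,0,0,0,0,0,0],[-0.8,0,0,0,0,0,0]]]'
```

```text
time: 20.87
ee_pos: [0.4783, -0.2099, 0.1044]
tcp_rot: [179.6, 0.1, 93.4]
wrist_force: [-0.2, 0.2, -0.3]
opening: 0.0
time: 21.12
ee_pos: [0.479, -0.2249, 0.1043]
tcp_rot: [179.7, -0.0, 93.4]
wrist_force: [-1.8, 4.6, 2.7]
opening: 0.0003
time: 21.45
ee_pos: [0.4804, -0.2573, 0.1043]
tcp_rot: [179.7, -0.2, 93.5]
wrist_force: [-1.5, 4.1, 2.1]
opening: -0.0004
```

```bash
python3 -m pendant '[[[-1,0,0,0,0,0,0],[-1,0,0,0,0,0,0],[-1,0,0,0,0,0,0],[-1,0,0,0,0,0,0],[-1,0,0,0,0,0,0]]]'; python3 -m pendant '[[[-1,0,0,0,0,0,0],[-1,0,0,0,0,0,0],[-0.8,0,0,0,0,0,0],[-0.5,0,0,0,0,0,0],[-0.3,0,0,0,0,0,0]]]'
```

```text
time: 21.87
ee_pos: [0.4829, -0.3113, 0.1041]
tcp_rot: [179.8, -0.3, 93.5]
wrist_force: [-2.1, 4.1, 2.1]
opening: -0.0005
time: 22.28
ee_pos: [0.4851, -0.3534, 0.1034]
tcp_rot: [179.8, -0.3, 93.4]
wrist_force: [-0.7, 3.5, 2.4]
opening: -0.0001
```

```bash
python3 -m pendant '[[[-0.25,0,0,0,0,0,0],[-0.25,0,0,0,0,0,0],[-0.25,0,0,0,0,0,0],[-0.25,0,0,0,0,0,0],[-0.2,0,0,0,0,0,0]]]'
```

```text
time: 22.7
ee_pos: [0.4859, -0.3664, 0.1032]
tcp_rot: [179.8, -0.3, 93.4]
wrist_force: [-1.9, 3.2, 1.7]
opening: 0.0
```

```bash
python3 -m pendant '[[[-0.2,0,0,0,0,0,0],[-0.2,0,0,0,0,0,0],[-0.2,0,0,0,0,0,0]]]'; python3 -m pendant '[[[-0.2,0,0,0,0,0,0],[-0.2,0,0,0,0,0,0]]]'
```

```text
time: 22.95
ee_pos: [0.4859, -0.3694, 0.1032]
tcp_rot: [179.8, -0.7, 93.5]
wrist_force: [-1.4, 20.8, 8.1]
opening: -0.0001
time: 23.12
ee_pos: [0.4859, -0.369, 0.1033]
tcp_rot: [179.9, -1.2, 93.7]
wrist_force: [-3.5, 14.2, 5.1]
opening: 0.0
```

```bash
python3 -m pendant '[[[-0.2,0,0,0,0,0,0],[-0.2,0,0,0,0,0,0]]]'
```

```text
time: 23.28
ee_pos: [0.4858, -0.3687, 0.1034]
tcp_rot: [179.9, -1.6, 93.8]
wrist_force: [-2.7, 14.5, 4.7]
opening: -0.0003
```

End stop felt (3 N friction rising to 15–20 N, no further travel). I'll back off, clear and look.

```bash
python3 -m pendant '[[[0.5,0,0,0,0,0,0],[2,0,0,0,-0.02,0,0],[3,0,0,0,0,0,0],[3,0,0,0,0,0,0],[2,0,-1,0,0,0,0]]]'; python3 -m pendant '[[[1,0,-3,0,0,0,0],[1,0,-3,0,0,0,0],[1,0,-3,0,0,0,0],[0,0,0,0,0,0,0],[0,0,0,0,0,0,0]]]'
python3 - <<'E'
from h import *
for c in("top","side"):
    im=bot.camera(c);cv2.imwrite(f"pics/{c}9.png",im[:,:,::-1])
    for t,z in(("drawer_front",.123),("tube_rack",0),("reagent",0),("phone",0),("blue_tray",0)):
        print(c,t,[(np.round(m["uv"],1).tolist(),round(m["confidence"],2),atz(c,m["uv"],z).round(3).tolist()) for m in bot.mark_of(c,t)][:2])
a,b=[cv2.imread(f"pics/{c}9.png") for c in("top","side")]
cv2.imwrite("pics/end.png",np.vstack([cv2.resize(a[150:300,120:520],(800,300)),cv2.resize(b[130:330,130:530],(600,300)).copy() if 0 else cv2.resize(b[150:300,120:520],(800,300))]))
E
```

```text
time: 23.7
ee_pos: [0.4786, -0.2651, 0.1113]
tcp_rot: [180.0, -0.3, 93.6]
wrist_force: [-0.1, 0.7, 0.3]
opening: -0.0001
time: 24.12
ee_pos: [0.477, -0.2312, 0.2063]
tcp_rot: [179.8, 0.0, 93.8]
wrist_force: [-0.2, -0.4, -0.4]
opening: 0.0001
top drawer_front [([394.3, 233.8], 0.71, [0.487, -0.382, 0.123])]
top tube_rack [([268.7, 164.7], 0.84, [0.726, -0.033, 0.0]), ([183.0, 165.0], 0.56, [0.733, 0.231, 0.0])]
top reagent [([202.7, 289.0], 0.46, [0.352, 0.172, 0.0])]
top phone [([182.5, 165.6], 0.96, [0.731, 0.233, 0.0])]
top blue_tray [([157.1, 232.0], 0.56, [0.527, 0.31, 0.0]), ([405.5, 238.9], 0.38, [0.484, -0.439, 0.0])]
side drawer_front [([404.0, 256.1], 0.71, [0.493, -0.382, 0.123])]
side tube_rack [([305.7, 187.6], 0.8, [0.724, -0.045, 0.0])]
side reagent [([168.2, 251.5], 0.84, [0.35, 0.162, 0.0])]
side phone [([230.7, 160.3], 0.87, [0.734, 0.216, 0.0]), ([161.5, 168.2], 0.42, [0.608, 0.384, 0.0])]
side blue_tray [([169.9, 186.6], 0.58, [0.551, 0.309, -0.0])]
```

View pics/end.png

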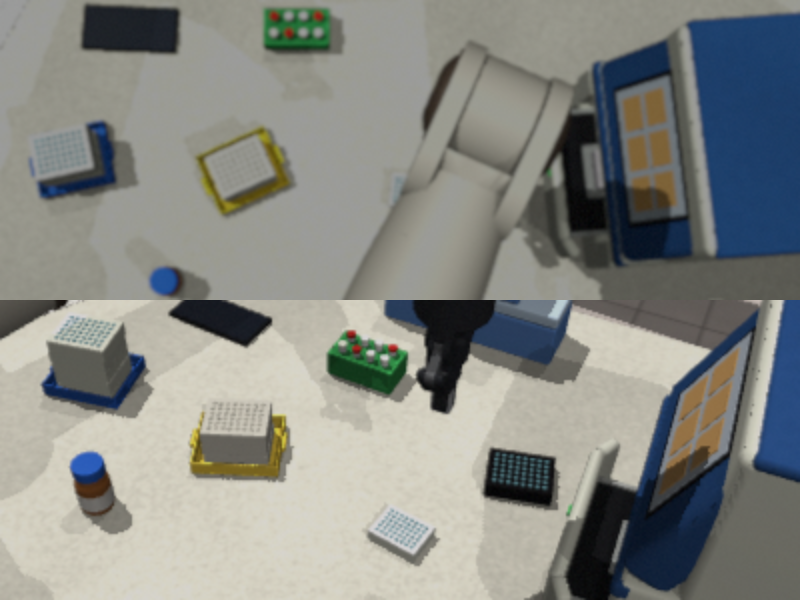

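The picture shows the plate square on the blue pile, the drawer shut (face measured at y = −0.382, expected −0.382), everything else in place and the robot clear. I'll hand it in.

```bash
python3 -c "
from workcell import bot
print(bot.job_done())"
```

```text
the job is handed in; nothing more can be done
None
```

I lifted the sealed plate level out of the drawer and set it squarely on the blue tray's pile. I let go only once I felt it resting, at about 5.5 N upward. I then pushed the drawer shut slowly until it met its stop, and handed the job in at about 24 s on the robot's clock.

**Last checks:**
- **Plate:** the wrist picture after release and the final pictures show it square on the pile.
- **Drawer:** its face measured at y = −0.382 m, where it should be when shut. The push force peaked at about 21 N at the stop.
- **Bystanders:** the rack, jar and phone are where they were, to within the measurement scatter of about 2 cm at worst. The gripper was clear of everything.

**What disagreed:**
- **First grip attempt:** it closed just above the plate, because the fingertips sit farther back than I had assumed. It did no harm, and I repeated it about 15 mm lower.
- **Tray position:** the last readings of the fixed blue tray scattered by about 1 cm between cameras. That is network error rather than movement.

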